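# Square a booklet in the binding jig and tighten the wing screw

## Task

Set up the binding jig for the booklet lying on it: push the sliding side stop with your fingertips so that it moves the booklet across until the booklet sits flat and square against the fixed fence, with the stop snug against its other side. Then lock the stop: stroke the wings of the wing screw round clockwise (seen from above) with a fingertip, stroke after stroke, until the screw is tight and turns no further. Do not pick anything up, and leave the other things on the jig and the table where they are.

Things in the scene. Friction and masses are not known exactly. Their poses are not given: they have to be found in the camera images.
- jig: binding jig fixed to the table: grey bed 190 (x) x 340 (y) x 12 mm, a fixed fence at its +y end and a clamp block at its -y end (44 x 40 mm, centre x 0, y -145 mm, top 46 mm above the table) carrying the wing screw. Origin on the table under the bed's centre, z up; place varies, turned up to 0.3 rad. Other entries give x, y in this frame, heights above the table
- fence_face (a point): middle of the fixed fence's inner face, which looks to the jig's -y, at y +150 mm. The aluminium fence is 170 (x) x 12 (y) mm, top 57 mm high
- side_stop (a joint): travel of the sliding side stop along the jig's +y, m. 0 = drawn back, front face at y -45 mm; 0.090 = front face at y +45 mm, where it holds the booklet against the fence; starts between 0 and 0.025; mechanical end 0.110. Slides with about 2 N of friction and stays where it is left
- stop_back (a point): middle of the back (-y) face of the stop's upright aluminium plate: 130 (x) x 12 (y) mm, 14 to 55 mm high; this point 34 mm high. A 10 mm steel rod (axis 30 mm high) leaves the middle of the back to -y and runs through the clamp block. The plate can be pushed from behind on either side of the rod; free gap between plate and block 68 mm at travel 0
- stop_front (a point): middle of the front (+y) face of the stop's plate, 34 mm high
- booklet: loose thick paper booklet with card covers, 148 (x) x 105 (y) x 24 mm, about 0.3 kg, flat on the bed between stop and fence, 12 to 30 mm short of the fence and slightly askew. Origin in the centre of its underside, 12 mm above the table; squared home, it lies at the jig's y +97.5 mm with its axes along the jig's
- wing_screw (a joint): angle of the wing screw, rad, growing clockwise seen from above; 6.0 = tight (hard end); starts between 1.0 and 3.0, so it needs half to four fifths of a turn. At 0 its wing_tip points along the jig's +x. Friction about 0.05 N m; stays where it is left, does not rise or sink as it turns
- screw_axis (a point): on the screw's upright axis, at mid-height of the wings (69 mm). The steel screw has a hub 22 mm across and 22 mm high on top of the clamp block, and two opposite upright round wings, each 6 mm thick, from 55 to 83 mm high, reaching from the hub to 36 mm from the axis
- wing_tip (a point): outer end of one wing, 36 mm from the screw's axis, 69 mm above the table; the other wing is opposite
- glue_stick: bystander: white glue stick standing on the jig's bed, 29 mm across, 80 mm tall; origin under its centre
- eraser: bystander: white eraser 20 x 46 x 12 mm lying on the jig's bed beside the clamp block; origin under its centre
- stapler: bystander: black stapler 140 x 36 x 60 mm on the table beyond the jig; origin under its centre
- tape_roll: bystander: clear roll of tape lying flat on the table, 90 mm across, 24 mm high; origin under its centre
- mug: bystander: white mug, 80 mm across, 92 mm tall; origin under its centre
- cleaner: bystander: green bottle of cleaner, 72 mm across, 190 mm tall; origin under its centre
- marker: bystander: grey marker pen with black cap lying on the table, 130 mm long, 18 mm thick; origin under its middle
There are look-alikes about, which are no part of the job. Leave any blue look-alike of the booklet alone.

How it is judged:
By the outcome, as a careful person would: the job done as asked, in the order asked, and still so for the second after the job is handed in, with the robot touching nothing.
It also fails if it takes over 61 s, if anything falls off the work surface, if the arm or the gripper's body presses on something with over 40 N, if the wrist force passes 120 N, or if a joint passes its speed limit or range.

## Robot

A 6-joint arm with a two-finger parallel gripper is mounted at the origin on the work surface. World frame = base frame: x ahead of the robot, y to its left, z up, the work surface at z = 0. Lengths are in m, angles in rad, forces in N, time in s.
With the tool pointing down it reaches from about 0.325 to 0.775 m from the base axis. Payload 9.3 kg.
Tool frame: the origin (TCP) lies midway between the tips of the shut fingers; the grasp point (between the pads) lies 19 mm behind it; z points along the fingers, y is the line along which they close (so a half turn about z gives the same grasp; the last joint's range is limited). The gripper opens to 85 mm and grips with 20 to 120 N. Pads are 22 mm wide; open, the fingers measure 114 mm over their backs; the gripper's body (76 mm by 85 mm) begins 54 mm behind the grasp point. The pads swing forward as they close: fully open they stand 13 mm farther back than shut.
Start: joints at [-1.349, 0.259, 0.021, 1.334, 0, 1.418], TCP at [0.201, -0.512, 0.198] pointing down, gripper open.
Joint ranges: [-3.04, 3.04], [-0.91, 1.82], [-1.04, 1.36], [-1.92, 1.95], [-1.52, 1.45], [-3.14, 3.14]. Speed limits (rad/s): [2.22, 2.22, 2.79, 3.14, 3.14, 3.14].

## Interface

Orientations are given as a 3x3 rotation matrix whose columns are the frame's x, y, z axes.
In Python, from plant import sensors, viewer, ticket gives the robot as it stands.
- The arm moves only by the tool step_arm, never from a script. Its argument "increments" is a list of rows, each a list of 3 entries, a list of its own where there are three numbers: the opening in per cent of the stroke, from 0 (shut) to 100 (fully open), then the shift along the tool's x, y, z in m, then the turn about the tool's z in rad. A call has 1 to 20 rows; each row is the pose to reach, as a shift and turn from the pose commanded when the call began, along the tool's axes at that moment; what a row does not reach only later rows make up. A row lasts 1/12 s, in which the tool goes at most 41.7 mm and 7.16 degrees, less where a joint would pass 70% of its speed; a pose out of reach is approached as far as the arm can. A call with a gripper value outside its range is refused whole. The fingers move at their own pace and stop on an object; "grip_force" is the grip in N (left out, the last holds). Time passes only in rows, so rows that repeat a pose let the fingers close. It gives the time, the measured TCP pose, the force, the opening and the grip force at its end, in the units of the state.
- sensors.observe(): the state, without advancing time (a new reading comes with each control period).
- viewer.snapshot(name): name is "scene" or "top"; returns (picture, depth): 480x640x3 uint8, red, green, blue; 480x640 float32, m along the optical axis (not along the pixel's ray), 0 where there is no reading.
- viewer.camera_info(name): a dict with "vfov" (degrees; the focal length in pixels is half the picture's height over the tangent of half this angle, whatever the lens; pixels are square), "cx", "cy" (the principal point, pixels), "position" and "attitude" of the camera in the world. Camera axes: x right, y down, z forward; pixel columns grow to the right and rows downward; lengths in m; the calibration is good to about 2 mm. A picture is of the moment at which its call begins. camera_info takes no time and is no camera call.
- ticket.job_done(): hands the job in; it is judged then, once.
The state is a dict: "t": time; "q": joint angles; "joint_vel": joint speeds; "joint_efforts": joint torques, N m; "tool_pos": TCP position; "tcp_rot": TCP orientation; "ft_force": force on the tool from outside, world axes, zero at the start; "ft_torque": the same for the moment, N m; "width": finger opening in m; "gripper_force": force on a finger pad.
Only numpy, scipy, OpenCV 4.12 (cv2) and the standard library are available. Lean on these libraries where they do the work, as an engineer would, in place of code of your own. Each camera call takes 0.05 s, during which the arm holds its last target. There are 200 camera calls.

## Working session

There is one attempt and no reset: what is moved stays moved. The work goes in short steps, Python scripts to look and compute and a tool call to move; the robot and the scene stay as the last step left them, time stands still between calls to the robot, and variables do not carry over. Pictures are saved under pics/ and viewed, at most 10 in all, crops included, and the job is handed in when it is done.

Besides the shell and the picture viewer there is one more tool, called after "Emit:" as name([rows], argument=value, ...), one row to a line, values as JSON. step_arm: Moves the arm, as the interface text tells. Its arguments: {"type":"object","properties":{"increments":{"type":"array","items":{"type":"array"}},"grip_force":{"type":"number"}},"required":["increments"]}

```bash
ls; mkdir -p pics; python3 - <<'E'
from plant import sensors, viewer
import cv2, numpy as np
for n in ("scene","top"):
    p,d=viewer.snapshot(n); cv2.imwrite(f"pics/{n}0.png",p[:,:,::-1]); np.save(f"{n}0.npy",d); np.save(f"{n}0_rgb.npy",p)
    print(n,viewer.camera_info(n))
s=sensors.observe(); print(s)
E
```

```text
pics
scene {'vfov': 42.585799270925655, 'cx': 309.762678593982, 'cy': 243.24466824476966, 'position': array([1.33046343, 0.00588873, 1.04349063]), 'attitude': array([[ 0.02673187,  0.75905687, -0.65047526],
       [ 0.9995466 , -0.01127641,  0.02791853],
       [ 0.01385673, -0.65092665, -0.75901416]])}
top {'vfov': 48.167109817722256, 'cx': 320.9378096680712, 'cy': 239.22285190924455, 'position': array([0.26753335, 0.01847162, 1.17631034]), 'attitude': array([[ 5.95788336e-04, -9.76087458e-01,  2.17377366e-01],
       [-9.99996553e-01, -1.13739712e-03, -2.36645050e-03],
       [ 2.55710704e-03, -2.17375207e-01, -9.76084771e-01]])}
{'t': 0.1, 'q': array([-1.34857818e+00,  2.59132770e-01,  2.08488305e-02,  1.33370152e+00,
       -2.62369729e-05,  1.41822313e+00]), 'joint_vel': array([ 1.13833599e-04, -1.55195697e-03,  2.98015058e-03, -2.31489439e-03,
       -8.63358874e-05,  9.38529943e-04]), 'joint_efforts': array([ 4.86418692e-03, -5.56690407e+01,  3.45072234e+01,  1.15343885e-02,
       -1.10786475e-04,  1.22488626e-05]), 'tool_pos': array([ 0.20128013, -0.51153654,  0.19713274]), 'tcp_rot': array([[ 9.30584046e-01,  3.66078202e-01, -2.87668230e-04],
       [ 3.66078282e-01, -9.30583344e-01,  1.15410606e-03],
       [ 1.54793809e-04, -1.17930178e-03, -9.99999293e-01]]), 'ft_force': array([ 0.04229068,  0.26053343, -0.05999519]), 'ft_torque': array([-0.02205073,  0.03906069, -0.00309683]), 'gripper_force': 0.0, 'width': 0.08538041332330386}
```

View pics/scene0.png

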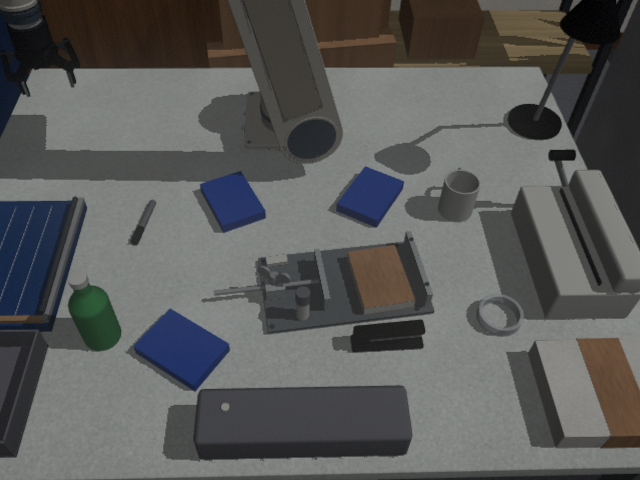

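View pics/top0.png

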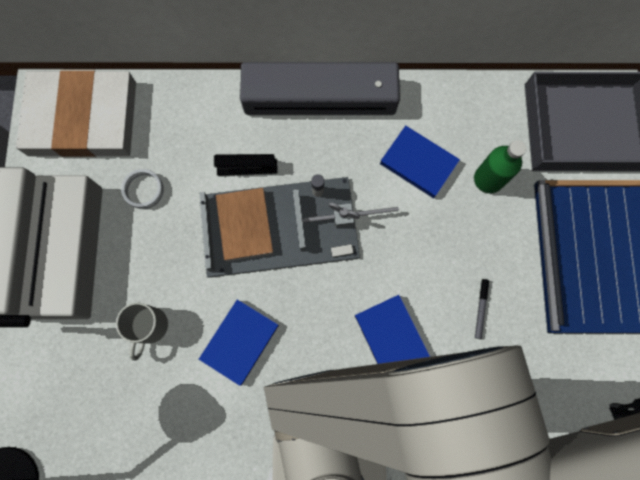

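The booklet to move is the brown one on the jig at top (245,223) / scene (380,277). These could be mistaken for it:
- blue booklets at top (420,160), (240,340) and (393,332)
- the box with a brown strip at (75,112)

In the top view, the fence is at (207,235), the stop plate at (298,220), the wing screw at (345,215), the glue stick at (318,185) and the eraser at (343,251). I'll check this in a close crop and measure the heights.

```bash
cat > h.py <<'E'
import numpy as np, cv2
from plant import viewer
def K(n):
    c=viewer.camera_info(n); f=240/np.tan(np.radians(c["vfov"])/2); return c,f
def cloud(n,d):
    c,f=K(n); v,u=np.mgrid[0:480,0:640]
    P=np.dstack([(u-c["cx"])/f*d,(v-c["cy"])/f*d,d])
    return P@np.array(c["attitude"]).T+c["position"]
def ray(n,u,v,z):
    c,f=K(n); r=np.array(c["attitude"])@[(u-c["cx"])/f,(v-c["cy"])/f,1]
    p=np.array(c["position"]); return p+r*(z-p[2])/r[2]
def proj(n,P):
    c,f=K(n); q=(np.atleast_2d(P)-c["position"])@np.array(c["attitude"]); return np.c_[q[:,0]/q[:,2]*f+c["cx"],q[:,1]/q[:,2]*f+c["cy"]]
E
python3 - <<'E'
from h import *
p=np.load("top0_rgb.npy"); d=np.load("top0.npy"); W=cloud("top",d)
q=np.load("scene0_rgb.npy"); 
a=cv2.resize(p[170:285,190:420],None,fx=3.4,fy=3.4,interpolation=cv2.INTER_CUBIC)
cv2.imwrite("pics/c1.png",a[:,:,::-1])
b=cv2.resize(q[225:340,195:440],None,fx=3.2,fy=3.2,interpolation=cv2.INTER_CUBIC)
cv2.imwrite("pics/c2.png",b[:,:,::-1])
hsv=cv2.cvtColor(p,cv2.COLOR_RGB2HSV)
roi=np.zeros((480,640),bool); roi[170:285,195:370]=1
print("table z",np.median(W[420:440,200:260,2]), "noise",np.std(W[300:310,300:340,2]))
br=roi&(hsv[:,:,0]<20)&(hsv[:,:,1]>90)
X=W[br]; print("brown",br.sum(),np.median(X,0)); 
# top z=0.036 via rays
cs,_=cv2.findContours(br.astype(np.uint8),cv2.RETR_EXTERNAL,cv2.CHAIN_APPROX_NONE); c=max(cs,key=cv2.contourArea)[:,0]
G=np.array([ray("top",u,v,0.036)[:2] for u,v in c]); print("booklet rect",cv2.minAreaRect((G*1000).astype(np.float32)))
for lo,hi in((.005,.020),(.040,.052),(.048,.062),(.065,.09)):
    m=(roi&(W[:,:,2]>lo)&(W[:,:,2]<hi)).astype(np.uint8)
    n,l,st,ce=cv2.connectedComponentsWithStats(m)
    for i in range(1,n):
        if st[i,4]>25:
            x=W[l==i]; r=cv2.minAreaRect((x[:,:2]*1000).astype(np.float32)); print(lo,hi,st[i],np.round(ce[i]),np.round(np.median(x,0)*1000), [np.round(k,2) for k in r])
E
```

```text
table z -0.000858858432066012 noise 0.10155881703273398
brown 3164 [0.5557327  0.18535923 0.03642847]
booklet rect ((557.6156616210938, 185.33462524414062), (147.6876678466797, 106.23170471191406), 9.555109977722168)
0.005 0.02 [216 170  62   6 298] [243. 172.] [684. 196.  11.] [array([683.56, 186.4 ]), array([139.29,  13.64]), np.float64(89.96)]
0.005 0.02 [ 206  177  154  101 7366] [291. 229.] [545.  78.  12.] [array([557.88, 109.94]), array([192.63, 341.56]), np.float64(7.23)]
0.04 0.052 [338 204  14   7  56] [346. 206.] [594. -41.  46.] [array([591.68, -35.82]), array([15.13, 28.28]), np.float64(3.83)]
0.04 0.052 [334 211  20  14 158] [342. 219.] [563. -28.  46.] [array([569.83, -33.04]), array([30.26, 40.22]), np.float64(6.87)]
0.04 0.052 [205 229   6  23  28] [208. 240.] [520. 258.  46.] [array([516.95, 260.27]), array([50.64,  6.2 ]), np.float64(8.03)]
0.048 0.062 [293 190  12  59 325] [298. 219.] [562.  65.  55.] [array([563.53,  65.01]), array([129.28,  11.94]), np.float64(7.37)]
0.048 0.062 [199 192  12  77 475] [205. 230.] [537. 265.  56.] [array([538.17, 266.17]), array([169.49,  13.61]), np.float64(7.01)]
0.048 0.062 [333 209  20  11  37] [343. 215.] [568. -30.  57.] [array([570.27, -28.95]), array([44.58,  9.97]), np.float64(66.32)]
0.065 0.09 [311 183  13   8  49] [317. 187.] [625.  24.  80.] [array([627.41,  24.09]), array([ 9.84, 25.93]), np.float64(3.28)]
0.065 0.09 [328 203  32  16 169] [343. 210.] [576. -31.  74.] [array([576.67, -31.87]), array([70.57, 17.41]), np.float64(58.01)]
```

View pics/c1.png

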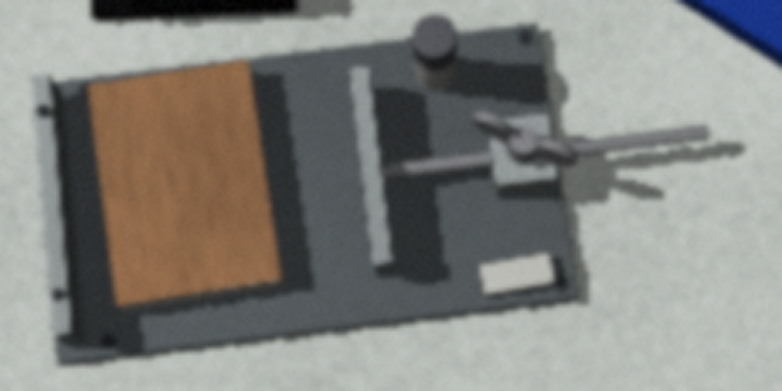

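View pics/c2.png

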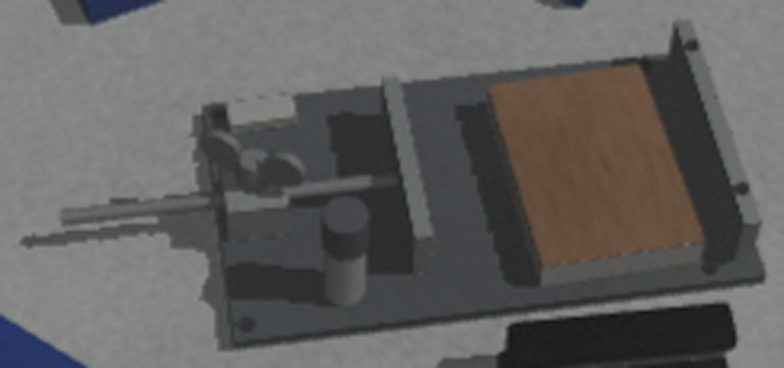

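The crops confirm the choice. The brown booklet lies on the bed between the plate and the fence. The rod runs from the plate through the block, and the wings lie obliquely over the block. The glue stick is at crop (435,55) and the eraser at (517,272), beside the block. Next I refine the jig pose and wing angle using both views.

```bash
cat >> h.py <<'E'
def measure(n,d,p,O=(.558,.1105),th=np.radians(7.2)):
    W=cloud(n,d); R=np.array([[np.cos(th),np.sin(th)],[-np.sin(th),np.cos(th)]])
    J=(W[:,:,:2]-O)@R.T; z=W[:,:,2]; x,y=J[...,0],J[...,1]; out={}
    def rect(m,k):
        if m.sum()<20: return
        c,s,a=cv2.minAreaRect((J[m]*1000).astype(np.float32)); print(n,k,m.sum(),"c",np.round(c,1),"s",np.round(s,1),"a",round(a,1),"z",np.round(np.median(z[m])*1000,1))
    rect((abs(z-.012)<.003)&(abs(x)<.12)&(abs(y)<.2),"bed")
    rect((abs(z-.056)<.004)&(abs(x)<.1)&(abs(y-.156)<.012),"fence")
    rect((abs(z-.055)<.004)&(abs(x)<.08)&(y>-.1)&(y<.06)&(abs(x-.058)+abs(y+.094)>.03),"stop")
    rect((abs(z-.046)<.003)&(abs(x)<.03)&(abs(y+.145)<.03),"block")
    rect((z>.07)&(abs(x-.058)<.025)&(abs(y+.094)<.03),"glue")
    hsv=cv2.cvtColor(p,cv2.COLOR_RGB2HSV)
    rect((hsv[...,0]<20)&(hsv[...,1]>90)&(abs(z-.036)<.004)&(abs(x)<.12)&(abs(y)<.2),"booklet")
    m=(z>.070)&(z<.088)&(np.hypot(x,y+.145)<.045)
    if m.sum()>20:
        q=J[m]*1000; vx,vy,cx,cy=cv2.fitLine(q.astype(np.float32),cv2.DIST_HUBER,0,.01,.01).ravel()
        a=np.degrees(np.arctan2(vy,vx))%180; print(n,"wing line jig deg",round(a,1),"centre",cx,cy,"screw",np.round(np.radians([180-a,360-a]),2),"r",np.ptp(((q-[cx,cy])@[vx,vy])))
E
python3 - <<'E'
from h import *
for n in("top","scene"): measure(n,np.load(n+"0.npy"),np.load(n+"0_rgb.npy"))
E
```

```text
top bed 5885 c [-0.1  0.5] s [190.5 338.4] a 0.2 z 11.8
top fence 413 c [ -0.2 157.1] s [169.5  13.2] a 0.1 z 56.1
top stop 302 c [ -0.2 -45.8] s [129.3  11.9] a 0.2 z 54.9
top block 169 c [   0.5 -143.4] s [38.5 44.9] a 86.6 z 45.9
top glue 169 c [ 66.7 -95.2] s [27.2 27.5] a 46.2 z 90.8
top booklet 2880 c [ 9.3 75.3] s [149. 105.] a 2.5 z 36.4
top wing line jig deg 58.6 centre -0.66823804 -143.41315 screw [2.12 5.26] r 70.91352002216897
scene bed 5157 c [ 0.2 -0.1] s [194.3 339.8] a 0.2 z 11.8
scene fence 388 c [ -0.4 155.4] s [173.6  14.1] a 0.2 z 56.4
scene stop 301 c [ -0.8 -47. ] s [ 12.8 133.3] a 90.0 z 54.6
scene block 152 c [   6.3 -144.9] s [40.2 35.8] a 84.8 z 46.0
scene glue 234 c [ 68.1 -96.9] s [27.  29.6] a 81.8 z 89.9
scene booklet 2602 c [ 6.6 74.7] s [149.5 104.3] a 2.3 z 36.5
scene wing line jig deg 59.1 centre 2.3115227 -144.24916 screw [2.11 5.25] r 71.14951584650117
```

Emit:
step_arm([
  [45, [0.03, -0.021, 0], -0.07],
  [45, [0.06, -0.042, 0], -0.14],
  [45, [0.09, -0.063, 0], -0.22],
  [45, [0.12, -0.084, 0], -0.29],
  [45, [0.15, -0.105, 0], -0.36],
  [45, [0.18, -0.126, 0], -0.44],
  [45, [0.21, -0.147, 0], -0.51],
  [45, [0.24, -0.168, 0], -0.58],
  [45, [0.27, -0.189, 0], -0.66],
  [45, [0.3, -0.209, 0], -0.73],
  [45, [0.33, -0.23, 0], -0.8],
  [45, [0.36, -0.251, 0], -0.88],
  [45, [0.39, -0.272, 0], -0.95],
  [45, [0.42, -0.293, 0], -1.02],
  [45, [0.45, -0.314, 0], -1.1],
  [45, [0.48, -0.335, 0], -1.17],
  [45, [0.51, -0.356, 0], -1.25],
  [45, [0.542, -0.378, 0], -1.323],
  [45, [0.542, -0.378, 0], -1.323],
  [45, [0.542, -0.378, 0], -1.323],
], grip_force=30)

```text
t: 1.77
tool_pos: [0.5676, 0.0401, 0.1966]
tcp_rot: [[-0.13, 0.992, -0.002], [0.992, 0.13, 0.0], [0.0, -0.002, -1.0]]
ft_force: [-0.1, -0.2, 0.0]
width: 0.0384
gripper_force: 0.0
```

Emit:
step_arm([
  [45, [0, 0, 0.03], 0],
  [45, [0, 0, 0.06], 0],
  [45, [0, 0, 0.09], 0],
  [45, [0, 0, 0.115], 0],
  [45, [0, 0, 0.135], 0],
  [45, [0, 0, 0.155], 0],
  [45, [0, 0, 0.169], 0],
  [45, [0, 0, 0.169], 0],
  [45, [0, 0, 0.169], 0],
])

```text
t: 2.52
tool_pos: [0.5666, 0.0374, 0.0286]
tcp_rot: [[-0.125, 0.992, -0.001], [0.992, 0.125, -0.0], [0.0, -0.001, -1.0]]
ft_force: [-0.1, -0.1, 0.5]
width: 0.0382
gripper_force: 0.0
```

```bash
python3 - <<'E'
from h import *
a=[]
for n in("scene","top"):
    p,d=viewer.snapshot(n); measure(n,d,p)
    y,x=(225,195) if n=="scene" else (165,190)
    a.append(cv2.resize(p[y:y+115,x:x+245,::-1],None,fx=2.5,fy=2.5,interpolation=cv2.INTER_CUBIC))
cv2.imwrite("pics/c3.png",np.vstack(a))
E
```

```text
scene bed 4907 c [ 0.6 -0.1] s [194.  339.5] a 0.1 z 11.8
scene fence 398 c [ -0.5 155.9] s [172.5  14.8] a 0.6 z 56.4
scene stop 205 c [  6. -47.] s [121.1  12.3] a 0.1 z 54.4
scene block 148 c [   4.7 -145. ] s [41.1 39.6] a 0.2 z 45.7
scene glue 4219 c [ 57.8 -94. ] s [60.  49.6] a 90.0 z 381.0
scene booklet 2601 c [ 7.2 74.8] s [150.  104.3] a 2.1 z 36.6
scene wing line jig deg 58.9 centre 1.9460149 -144.81325 screw [2.11 5.25] r 71.12846731081129
top bed 1071 c [-0.2  0.1] s [338.4 190.4] a 90.0 z 11.9
top fence 414 c [ -0.5 156.9] s [169.7  13.1] a 0.3 z 56.3
top block 63 c [   0.4 -157.5] s [42.6 12.9] a 2.1 z 45.2
top glue 46 c [ 36.  -91.4] s [54.4  6.8] a 86.5 z 487.5
top booklet 1012 c [ 19.5 118.7] s [ 63.5 159. ] a 67.2 z 36.4
top wing line jig deg 60.9 centre -12.097376 -162.55185 screw [2.08 5.22] r 26.152844647504338
```

View pics/c3.png

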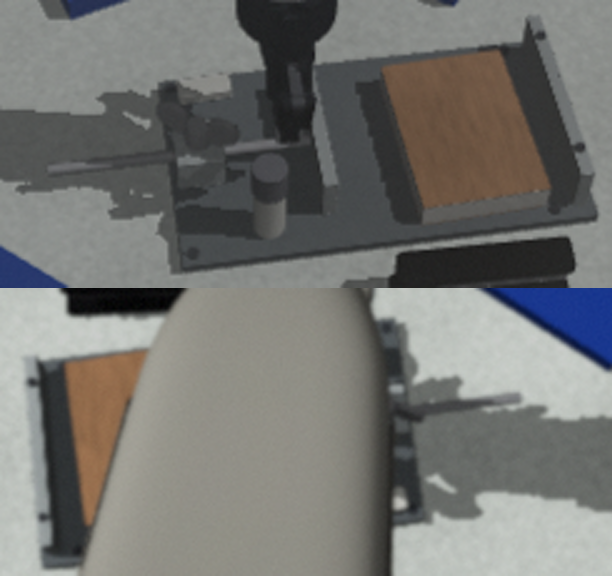

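In the scene view, the fingers straddle the rod just behind the plate, at crop (290,110), and the glue stick at (268,195) is clear. Now I push.

Emit:
step_arm([
  [45, [0.004, 0, 0], 0],
  [45, [0.009, 0, 0], 0],
  [45, [0.014, 0, 0], 0],
  [45, [0.019, 0, 0], 0],
  [45, [0.024, 0, 0], 0],
  [45, [0.029, 0, 0], 0],
  [45, [0.034, 0, 0], 0],
  [45, [0.039, 0, 0], 0],
  [45, [0.044, 0, 0], 0],
  [45, [0.049, 0, 0], 0],
  [45, [0.054, 0, 0], 0],
  [45, [0.059, 0, 0], 0],
  [45, [0.063, 0, 0], 0],
  [45, [0.067, 0, 0], 0],
  [45, [0.071, 0, 0], 0],
  [45, [0.075, 0, 0], 0],
  [45, [0.078, 0, 0], 0],
  [45, [0.081, 0, 0], 0],
  [45, [0.083, 0, 0], 0],
  [45, [0.085, 0, 0], 0],
])

```text
t: 4.28
tool_pos: [0.5565, 0.1229, 0.0287]
tcp_rot: [[-0.127, 0.992, -0.0], [0.992, 0.127, -0.0], [-0.0, -0.0, -1.0]]
ft_force: [0.3, -0.2, -0.2]
width: 0.0383
gripper_force: 0.0
```

```bash
python3 - <<'E'
from h import *
from plant import sensors
s=sensors.observe(); print(s["tool_pos"],s["ft_force"])
p,d=viewer.snapshot("scene"); measure("scene",d,p)
E
```

```text
[0.5565463  0.1228641  0.02867938] [ 0.34979558 -0.19082959 -0.23552179]
scene bed 5066 c [0.5 0.1] s [195.  340.2] a 0.2 z 11.8
scene fence 399 c [ -0.4 155.1] s [171.5  14.7] a 0.3 z 56.3
scene stop 295 c [  0.2 -47.1] s [131.7  12.9] a 0.0 z 54.9
scene block 158 c [   7.9 -145.1] s [40.2 38.7] a 84.5 z 45.6
scene glue 237 c [ 68.1 -96.6] s [28.7 28.4] a 18.4 z 90.1
scene booklet 2289 c [ 7.2 75.1] s [149.2 104.4] a 2.4 z 36.5
scene wing line jig deg 60.0 centre 0.7894474 -146.351 screw [2.09 5.24] r 70.15459749992458
```

```bash
python3 - <<'E'
from h import *
p,d=viewer.snapshot("scene"); measure("scene",d,p)
cv2.imwrite("pics/c4.png",cv2.resize(p[205:345,195:440,::-1],None,fx=3,fy=3,interpolation=cv2.INTER_CUBIC))
E
```

```text
scene bed 5032 c [ 1.3 -0.5] s [196.3 339. ] a 0.3 z 11.9
scene fence 390 c [ -1.4 155.4] s [172.2  14.9] a 0.1 z 56.4
scene stop 302 c [ -0.4 -47.2] s [130.3  12.5] a 0.2 z 54.7
scene block 156 c [   3.3 -145.5] s [41.1 38.2] a 86.4 z 45.6
scene glue 232 c [ 67.6 -96.9] s [26.9 29.8] a 82.3 z 90.4
scene booklet 2296 c [ 7.3 74.8] s [149.2 104.7] a 2.4 z 36.7
scene wing line jig deg 59.7 centre 2.11827 -144.09418 screw [2.1  5.24] r 70.85912073645963
```

View pics/c4.png

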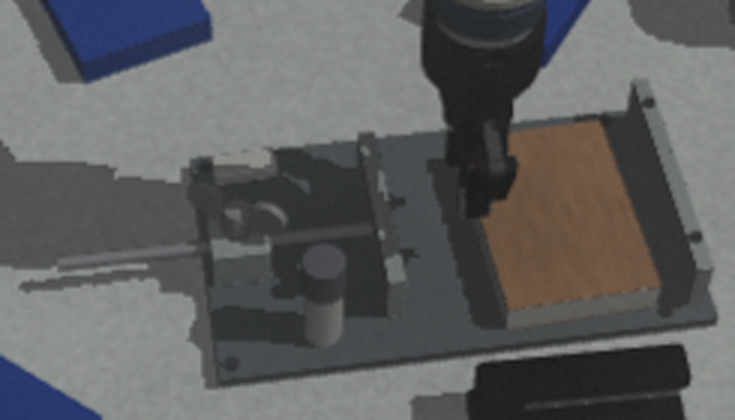

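```bash
python3 - <<'E'
from h import *
from plant import sensors
s=sensors.observe(); print({k:np.round(s[k],3) for k in("t","q","tool_pos","ft_force","ft_torque","joint_efforts","width")})
print("tcp px",proj("scene",s["tool_pos"]),"crop",(proj("scene",s["tool_pos"])-[195,205])*3)
p,d=viewer.snapshot("scene"); W=cloud("scene",d)
th=np.radians(7.2);R=np.array([[np.cos(th),np.sin(th)],[-np.sin(th),np.cos(th)]])
J=(W[...,:2]-(.558,.1105))@R.T
m=(abs(J[...,0])<.06)&(J[...,1]>-.04)&(J[...,1]<.06)&(W[...,2]>.015)&(W[...,2]<.1)
for z0 in np.arange(.015,.1,.01):
    k=m&(W[...,2]>=z0)&(W[...,2]<z0+.01)&(p.max(2)<45)
    if k.sum()>3: print(round(z0,3),k.sum(),np.round(np.percentile(J[k],[5,95],axis=0)*1000))
# arrow marks
for c in((398,200),(408,252),(385,185)):
    v,u=int(c[1]/3+205),int(c[0]/3+195); print(c,np.round(J[v,u]*1000),W[v,u,2],p[v,u])
E
```

```text
{'t': np.float64(4.383), 'q': array([ 0.07 ,  0.392, -0.233,  0.946,  0.   ,  1.514]), 'tool_pos': array([0.557, 0.123, 0.029]), 'ft_force': array([-0.393, -0.484, -0.029]), 'ft_torque': array([-0.043, -0.032,  0.037]), 'joint_efforts': array([ 2.2500e-01, -6.1246e+01,  2.9781e+01,  6.0000e-03,  2.0000e-02,
        6.3000e-02]), 'width': np.float64(0.038)}
tcp px [[349.40861407 277.86349585]] crop [[463.22584221 218.59048755]]
0.065 17 [[-20.   0.]
 [ 32.  12.]]
0.075 34 [[-20.   0.]
 [ 33.  16.]]
0.085 12 [[-20.   0.]
 [ 35.  17.]]
(398, 200) [-35. -28.] 0.014964716880155216 [48 50 51]
(408, 252) [ 11. -28.] 0.012608932839501374 [48 50 49]
(385, 185) [-51. -34.] 0.012397072848260082 [86 89 90]
```

```bash
python3 - <<'E'
from h import *
p,d=viewer.snapshot("scene"); W=cloud("scene",d)
th=np.radians(7.2);R=np.array([[np.cos(th),np.sin(th)],[-np.sin(th),np.cos(th)]])
J=(W[...,:2]-(.558,.1105))@R.T*1000; z=W[...,2]*1000
for v in range(255,282,2):
    print(v,[(u,*(int(round(t)) for t in (J[v,u,0],J[v,u,1],z[v,u])),int(p[v,u].max())) for u in range(338,370,4)])
E
```

```text
255 [(338, -78, 4, 11, 79), (342, -79, 13, 9, 73), (346, 23, -5, 133, 34), (350, 24, 2, 133, 34), (354, 25, 10, 134, 35), (358, 54, 9, 169, 66), (362, 26, 25, 132, 47), (366, -50, 58, 36, 113)]
257 [(338, -72, 3, 11, 72), (342, -68, 11, 14, 68), (346, 29, -7, 135, 30), (350, 27, 2, 131, 34), (354, 28, 9, 131, 34), (358, 57, 9, 167, 62), (362, 48, 19, 154, 49), (366, -44, 56, 37, 67)]
259 [(338, -66, 1, 13, 49), (342, -67, 10, 10, 49), (346, -18, 6, 70, 34), (350, 27, 2, 125, 35), (354, 58, 1, 163, 36), (358, 61, 8, 165, 56), (362, 64, 15, 168, 64), (366, 63, 22, 166, 39)]
261 [(338, -60, 0, 13, 52), (342, -63, 10, 7, 49), (346, -57, 17, 14, 50), (350, 29, 2, 121, 36), (354, 65, -1, 166, 36), (358, 64, 8, 163, 52), (362, 66, 14, 164, 59), (366, 67, 22, 165, 38)]
263 [(338, -55, -1, 12, 78), (342, -55, 8, 10, 50), (346, -53, 17, 12, 51), (350, 28, 3, 114, 35), (354, 66, 0, 162, 32), (358, 64, 8, 158, 42), (362, 69, 14, 163, 40), (366, 66, 23, 157, 54)]
265 [(338, -46, -2, 16, 78), (342, -49, 7, 11, 51), (346, -46, 15, 14, 51), (350, 30, 2, 111, 31), (354, 64, 1, 153, 32), (358, 64, 8, 
[... 890 characters left out ...]
22, 11, 10, 49), (350, 32, 4, 81, 36), (354, 30, 13, 77, 33), (358, 3, 29, 39, 88), (362, 0, 39, 34, 104), (366, 4, 46, 38, 102)]
277 [(338, -19, -7, 11, 79), (342, -16, 1, 13, 59), (346, -15, 9, 13, 48), (350, 34, 4, 77, 42), (354, 31, 13, 71, 40), (358, 7, 29, 37, 104), (362, 9, 37, 38, 102), (366, 9, 45, 38, 105)]
279 [(338, -14, -8, 10, 78), (342, -12, 0, 12, 65), (346, -11, 8, 11, 50), (350, -9, 17, 13, 48), (354, 3, 22, 27, 59), (358, 9, 29, 33, 106), (362, 14, 35, 39, 103), (366, 12, 45, 34, 105)]
281 [(338, -6, -10, 14, 77), (342, -7, -1, 11, 77), (346, -7, 8, 10, 48), (350, -6, 16, 10, 48), (354, 5, 22, 23, 57), (358, 16, 27, 36, 106), (362, 17, 35, 36, 106), (366, 18, 43, 35, 105)]
```

The depth data show the near fingertip at about z 70 mm, not 29, so the fingers passed over the plate without touching it. I'll check the tip height against the start picture before going on.

```bash
python3 - <<'E'
from h import *
d=np.load("scene0.npy"); W=cloud("scene",d); p=np.load("scene0_rgb.npy")
m=np.zeros((480,640),bool); m[0:110,0:90]=1
m&=(W[...,2]>.1)&(np.hypot(W[...,0]-.2,W[...,1]+.51)<.12)
z=W[...,2][m]; X=W[m]; v,u=np.nonzero(m)
for lo in np.arange(.15,.36,.01):
    k=(z>=lo)&(z<lo+.01)
    if k.sum()>2: print(round(lo,2),k.sum(),np.round(np.percentile(X[k],[5,50,95],axis=0)*1000).tolist(), "px",u[k].min(),u[k].max(),v[k].min(),v[k].max())
print(proj("scene",[[.201,-.512,.197],[.2168,-.5516,.21],[.1855,-.4720,.21]]))
E
```

```text
0.24 17 [[188.0, -555.0, 245.0], [208.0, -550.0, 248.0], [229.0, -465.0, 249.0]] px 26 73 84 96
0.25 54 [[186.0, -560.0, 251.0], [208.0, -509.0, 255.0], [231.0, -461.0, 260.0]] px 22 75 78 95
0.26 63 [[188.0, -562.0, 261.0], [225.0, -551.0, 265.0], [230.0, -461.0, 269.0]] px 19 75 76 92
0.27 63 [[186.0, -562.0, 270.0], [222.0, -550.0, 275.0], [232.0, -459.0, 280.0]] px 17 73 71 87
0.28 65 [[185.0, -569.0, 281.0], [224.0, -550.0, 287.0], [233.0, -454.0, 289.0]] px 7 78 67 83
0.29 219 [[178.0, -573.0, 291.0], [209.0, -544.0, 296.0], [237.0, -444.0, 299.0]] px 6 79 61 81
0.3 228 [[177.0, -571.0, 301.0], [208.0, -505.0, 307.0], [237.0, -446.0, 310.0]] px 5 77 54 78
0.31 243 [[184.0, -570.0, 311.0], [212.0, -511.0, 314.0], [236.0, -447.0, 320.0]] px 4 76 52 73
0.32 211 [[187.0, -570.0, 321.0], [212.0, -507.0, 325.0], [238.0, -448.0, 330.0]] px 2 74 47 69
0.33 364 [[186.0, -566.0, 331.0], [215.0, -512.0, 335.0], [235.0, -450.0, 339.0]] px 1 73 43 65
0.34 356 [[178.0, -571.0, 341.0], [212.0, -508.0, 345.0], [234.0, -451.0, 349.0]] px 0 70 38 60
0.35 44 [[185.0, -546.0, 350.0], [212.0, -487.0, 354.0], [235.0, -461.0, 359.0]] px 2 66 38 56
[[ 56.89965269 107.46113696]
 [ 35.00084064 107.13607989]
 [ 75.09031562  98.25858772]]
```

The tips really sit about 35 mm above the reported TCP. The start picture shows the same offset: open tips at z 0.245 against 0.21 expected. x and y agree. I'll retreat back over the plate and descend about 40 mm further.

Emit:
step_arm([
  [45, [0, 0, -0.015], 0],
  [45, [-0.01, 0, -0.02], 0],
  [45, [-0.03, 0, -0.02], 0],
  [45, [-0.05, 0, -0.02], 0],
  [45, [-0.07, 0, -0.02], 0],
  [45, [-0.08, 0, -0.02], 0],
  [45, [-0.085, 0, -0.02], 0],
  [45, [-0.086, 0, -0.02], 0],
  [45, [-0.086, 0, -0.01], 0],
  [45, [-0.086, 0, 0.005], 0],
  [45, [-0.086, 0, 0.015], 0],
  [45, [-0.086, 0, 0.022], 0],
  [45, [-0.086, 0, 0.028], 0],
  [45, [-0.086, 0, 0.033], 0],
  [45, [-0.086, 0, 0.038], 0],
  [45, [-0.086, 0, 0.038], 0],
])

```text
t: 5.82
tool_pos: [0.5671, 0.0375, -0.0102]
tcp_rot: [[-0.127, 0.992, -0.001], [0.992, 0.127, 0.0], [0.0, -0.001, -1.0]]
ft_force: [-0.1, 0.5, 0.1]
width: 0.0381
gripper_force: 0.0
```

```bash
python3 - <<'E'
from h import *
from plant import sensors
s=sensors.observe(); print(np.round(s["tool_pos"],4),s["ft_force"])
p,d=viewer.snapshot("scene"); measure("scene",d,p)
W=cloud("scene",d)
th=np.radians(7.2);R=np.array([[np.cos(th),np.sin(th)],[-np.sin(th),np.cos(th)]])
J=(W[...,:2]-(.558,.1105))@R.T*1000; z=W[...,2]*1000
m=(abs(J[...,0])<50)&(J[...,1]>-110)&(J[...,1]<-55)&(z>18)&(z<110)&(p.max(2)<75)
for a in range(18,110,8):
    k=m&(z>=a)&(z<a+8)
    if k.sum()>2: print(a,k.sum(),np.round(np.percentile(J[k],[5,95],axis=0)).tolist())
cv2.imwrite("pics/c5.png",cv2.resize(p[205:345,195:440,::-1],None,fx=3,fy=3,interpolation=cv2.INTER_CUBIC))
E
```

```text
[ 0.5671  0.0375 -0.0102] [-0.14219342  0.51547156  0.09705459]
scene bed 4728 c [ 0.4 -0.4] s [194.  339.9] a 0.5 z 11.8
scene fence 374 c [ -1.  155.8] s [174.   14.7] a 0.7 z 56.5
scene stop 210 c [ 11.4 -63.5] s [108.2  44.6] a 0.4 z 54.8
scene block 158 c [   3.7 -145.1] s [41.7 39.4] a 0.5 z 45.8
scene glue 3960 c [ 57.8 -93.9] s [49.5 59.9] a 0.0 z 340.7
scene booklet 2598 c [ 6.6 74.8] s [149.7 105. ] a 2.1 z 36.6
scene wing line jig deg 59.4 centre 1.9241409 -144.71036 screw [2.1  5.25] r 70.15222134975767
18 3 [[-25.0, -108.0], [2.0, -91.0]]
26 13 [[-20.0, -108.0], [26.0, -65.0]]
34 14 [[-6.0, -94.0], [34.0, -64.0]]
42 12 [[-0.0, -86.0], [34.0, -69.0]]
50 4 [[-14.0, -86.0], [23.0, -81.0]]
66 10 [[27.0, -87.0], [48.0, -69.0]]
74 13 [[24.0, -87.0], [50.0, -70.0]]
82 18 [[9.0, -89.0], [35.0, -63.0]]
90 50 [[17.0, -91.0], [29.0, -61.0]]
98 26 [[17.0, -92.0], [49.0, -60.0]]
106 13 [[17.0, -91.0], [26.0, -60.0]]
```

View pics/c5.png

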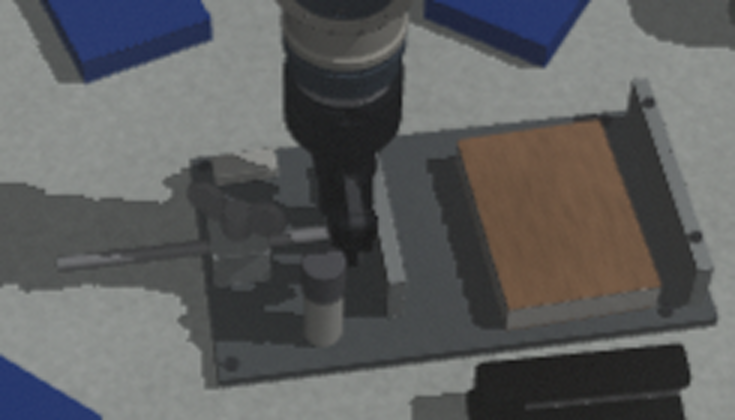

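The near fingertip, at crop (352,255), is now below the plate's top edge, at z about 30 mm and beside the rod. I push again and will check that the stop really moves.

Emit:
step_arm([
  [45, [0.004, 0, 0], 0],
  [45, [0.008, 0, 0], 0],
  [45, [0.012, 0, 0], 0],
  [45, [0.016, 0, 0], 0],
  [45, [0.02, 0, 0], 0],
  [45, [0.025, 0, 0], 0],
  [45, [0.03, 0, 0], 0],
  [45, [0.035, 0, 0], 0],
  [45, [0.04, 0, 0], 0],
  [45, [0.04, 0, 0], 0],
])

```text
t: 6.7
tool_pos: [0.5621, 0.0782, -0.0094]
tcp_rot: [[-0.128, 0.992, -0.0], [0.992, 0.128, 0.001], [0.001, -0.0, -1.0]]
ft_force: [0.2, -0.3, -0.7]
width: 0.0387
gripper_force: 0.0
```

```bash
python3 - <<'E'
from h import *
p,d=viewer.snapshot("scene"); measure("scene",d,p)
E
```

```text
scene bed 4709 c [-0.2 -0.2] s [193.7 339.8] a 0.3 z 11.9
scene fence 400 c [ -1.3 155.7] s [173.9  14.3] a 0.1 z 56.7
scene stop 90 c [ 21.7 -27.7] s [91.4 31.9] a 28.8 z 55.0
scene block 144 c [   2.6 -145. ] s [41.  39.4] a 0.1 z 45.6
scene glue 1052 c [ 54.4 -88.1] s [28.3 60.9] a 58.5 z 356.3
scene booklet 2623 c [ 7.  74.7] s [148.4 104.8] a 2.2 z 36.5
scene wing line jig deg 59.6 centre 1.3865676 -144.87349 screw [2.1  5.24] r 70.05282578648708
```

```bash
cat >> h.py <<'E'
def stop(n,d):
    W=cloud(n,d); th=np.radians(7.2); R=np.array([[np.cos(th),np.sin(th)],[-np.sin(th),np.cos(th)]])
    J=(W[...,:2]-(.558,.1105))@R.T*1000; z=W[...,2]*1000
    for a,b in((36,64),(-64,-36)):
        k=(J[...,0]>a)&(J[...,0]<b)&(J[...,1]>-70)&(J[...,1]<70)&(abs(z-55)<3)
        if k.sum()>5: print("stop plate y",a,k.sum(),np.round(np.percentile(J[k][:,1],[5,50,95])))
E
python3 - <<'E'
from h import *
from plant import sensors
s=sensors.observe(); print(np.round(s["ft_force"],2))
p,d=viewer.snapshot("scene"); stop("scene",d); stop("scene",np.load("scene0.npy"))
E
```

```text
[ 0.64  0.46 -0.43]
stop plate y 36 66 [-22. -17. -11.]
stop plate y 36 63 [-52. -46. -42.]
stop plate y -64 54 [-53. -47. -42.]
```

Emit:
step_arm([
  [45, [0.004, 0, 0], 0],
  [45, [0.008, 0, 0], 0],
  [45, [0.012, 0, 0], 0],
  [45, [0.016, 0, 0], 0],
  [45, [0.02, 0, 0], 0],
  [45, [0.024, 0, 0], 0],
  [45, [0.027, 0, 0], 0],
  [45, [0.03, 0, 0], 0],
  [45, [0.033, 0, 0], 0],
  [45, [0.036, 0, 0], 0],
  [45, [0.039, 0, 0], 0],
  [45, [0.042, 0, 0], 0],
  [45, [0.045, 0, 0], 0],
  [45, [0.048, 0, 0], 0],
  [45, [0.05, 0, 0], 0],
  [45, [0.05, 0, 0], 0],
])

```text
t: 8.13
tool_pos: [0.556, 0.1273, -0.0093]
tcp_rot: [[-0.127, 0.992, -0.0], [0.992, 0.127, 0.001], [0.001, 0.0, -1.0]]
ft_force: [-0.8, -1.7, -0.3]
width: 0.0382
gripper_force: 0.6
```

```bash
python3 - <<'E'
from h import *
from plant import sensors
s=sensors.observe(); print(np.round(s["ft_force"],2),np.round(s["ft_torque"],2))
p,d=viewer.snapshot("scene"); stop("scene",d); measure("scene",d,p)
E
```

```text
[-0.83 -1.72 -0.27] [-0.23  0.08  0.01]
stop plate y 36 62 [27. 33. 38.]
scene bed 4907 c [ 0.1 -0.7] s [193.4 338.5] a 0.3 z 11.8
scene fence 399 c [ -1.2 155.6] s [175.1  13.9] a 0.2 z 56.4
scene stop 83 c [19.8 18.8] s [95.7 25. ] a 26.8 z 54.3
scene block 154 c [   2.3 -145. ] s [41.3 39.4] a 0.9 z 45.6
scene glue 239 c [ 67.  -96.7] s [27. 31.] a 81.5 z 90.0
scene booklet 2170 c [ 8.8 88.5] s [149.6  98.2] a 0.9 z 36.6
scene wing line jig deg 58.5 centre 1.7535453 -144.97751 screw [2.12 5.26] r 71.60506285980514
```

Emit:
step_arm([
  [45, [0.0015, 0, 0], 0],
  [45, [0.003, 0, 0], 0],
  [45, [0.004, 0, 0], 0],
  [45, [0.005, 0, 0], 0],
  [45, [0.006, 0, 0], 0],
  [45, [0.006, 0, 0], 0],
])

```text
t: 8.68
tool_pos: [0.5555, 0.1328, -0.0092]
tcp_rot: [[-0.127, 0.992, 0.0], [0.992, 0.127, 0.0], [0.0, 0.0, -1.0]]
ft_force: [0.5, -3.0, 0.3]
width: 0.0386
gripper_force: 1.9
```

Emit:
step_arm([
  [45, [0.001, 0, 0], 0],
  [45, [0.002, 0, 0], 0],
  [45, [0.002, 0, 0], 0],
])

```text
t: 8.93
tool_pos: [0.5554, 0.1336, -0.0091]
tcp_rot: [[-0.126, 0.992, 0.001], [0.992, 0.126, -0.002], [-0.002, 0.0, -1.0]]
ft_force: [0.4, -10.6, 1.2]
width: 0.0385
gripper_force: 5.0
```

Emit:
step_arm([
  [45, [0.001, 0, 0], 0],
  [45, [0.001, 0, 0], 0],
  [45, [0.001, 0, 0], 0],
])

```text
t: 9.18
tool_pos: [0.5554, 0.1335, -0.0091]
tcp_rot: [[-0.125, 0.992, 0.001], [0.992, 0.125, -0.004], [-0.004, 0.0, -1.0]]
ft_force: [1.3, -14.5, 1.6]
width: 0.0384
gripper_force: 7.5
```

```bash
python3 - <<'E'
from h import *
from plant import sensors
s=sensors.observe(); print(np.round(s["ft_force"],2),np.round(s["ft_torque"],2))
p,d=viewer.snapshot("scene"); stop("scene",d); measure("scene",d,p)
E
```

```text
[  1.27 -14.52   1.64] [-2.79 -0.25  0.25]
stop plate y 36 65 [33. 39. 44.]
scene bed 5033 c [-0.1 -0.3] s [194.2 339.3] a 0.1 z 11.8
scene fence 390 c [ -0.7 155.8] s [ 13.7 172. ] a 90.0 z 56.3
scene stop 92 c [23.3 25.6] s [91.  28.1] a 28.6 z 54.4
scene block 143 c [   2.  -145.3] s [42.  39.3] a 1.8 z 45.7
scene glue 234 c [ 68.4 -96.9] s [27.  28.1] a 81.7 z 90.4
scene booklet 2002 c [ 8.  92.2] s [ 89.8 148.7] a 88.5 z 36.6
scene wing line jig deg 59.2 centre 1.8689314 -144.5216 screw [2.11 5.25] r 71.09695309813355
```

The stop plate's centre is now at y +39 mm, which puts its front face at +45. The force rose to 14 N against the fence. Next I back off, lift, shut the fingers and move above the screw.

Emit:
step_arm([
  [45, [-0.004, 0, 0], 0],
  [45, [-0.01, 0, 0], 0],
  [45, [-0.018, 0, 0], 0],
  [45, [-0.02, 0, -0.02], 0],
  [45, [-0.02, 0, -0.05], 0],
  [45, [-0.02, 0, -0.08], 0],
  [30, [-0.03, 0, -0.1], 0],
  [0, [-0.06, -0.01, -0.1], 0],
  [0, [-0.09, -0.02, -0.1], 0],
  [0, [-0.12, -0.028, -0.1], 0],
  [0, [-0.145, -0.028, -0.1], 0],
  [0, [-0.155, -0.028, -0.1], 0],
  [0, [-0.155, -0.028, -0.1], 0],
  [0, [-0.155, -0.028, -0.1], 0],
])

```text
t: 10.4
tool_pos: [0.5468, -0.0218, 0.0906]
tcp_rot: [[-0.125, 0.992, -0.0], [0.992, 0.125, 0.001], [0.001, -0.0, -1.0]]
ft_force: [-0.0, 0.0, 0.1]
width: -0.0
gripper_force: 0.0
```

```bash
cat >> h.py <<'E'
def dark(d,lo=20,hi=160,O=(.558,.1105)):
    W=cloud("scene",d); th=np.radians(7.25); R=np.array([[np.cos(th),np.sin(th)],[-np.sin(th),np.cos(th)]])
    J=(W[...,:2]-O)@R.T*1000; z=W[...,2]*1000; return J,z
E
python3 - <<'E'
from h import *
from plant import sensors
s=sensors.observe(); print(np.round(s["tool_pos"],4))
p,d=viewer.snapshot("scene"); stop("scene",d); measure("scene",d,p)
J,z=dark(d); Jt=np.hypot(J[...,0]+28,J[...,1]+128)
for a in range(92,170,6):
    k=(Jt<45)&(z>=a)&(z<a+6)
    if k.sum()>3: print(a,k.sum(),np.round(np.percentile(J[k],[3,97],axis=0)).tolist())
E
```

```text
[ 0.5468 -0.0218  0.0906]
stop plate y 36 61 [33. 39. 44.]
stop plate y -64 53 [33. 38. 44.]
scene bed 5264 c [ 0.  -0.7] s [194.3 338.7] a 0.3 z 11.8
scene fence 383 c [ -0.6 155.7] s [173.3  13.9] a 0.3 z 56.6
scene stop 301 c [ 0.7 38.7] s [134.1  13.1] a 0.2 z 54.6
scene block 146 c [   3. -145.] s [39.4 39.6] a 0.1 z 45.7
scene glue 249 c [  56.2 -104.2] s [56.6 29.4] a 35.4 z 90.4
scene booklet 2113 c [ 7.6 92.1] s [ 91.6 148.3] a 89.7 z 36.6
scene wing line jig deg 60.0 centre 1.0441023 -145.95099 screw [2.09 5.24] r 70.33512346450908
122 7 [[-31.0, -142.0], [-20.0, -124.0]]
128 10 [[-28.0, -142.0], [-15.0, -121.0]]
134 25 [[-25.0, -141.0], [-13.0, -121.0]]
140 19 [[-21.0, -141.0], [-13.0, -122.0]]
146 13 [[-18.0, -138.0], [-13.0, -126.0]]
```

```bash
python3 - <<'E'
from h import *
p,d=viewer.snapshot("scene"); J,z=dark(d)
for y in range(44,156,4 if 0 else 6):
    k=(abs(J[...,0]-5)<50)&(abs(J[...,1]-y)<1.5); print(y,k.sum(),np.round(np.percentile(z[k],[10,50,90])),np.median(p[k],0))
m=(abs(z-36)<3)&(abs(J[...,0])<90)&(J[...,1]>30)&(J[...,1]<152)
print(cv2.minAreaRect(J[m].astype(np.float32)))
E
```

```text
44 39 [53. 55. 57.] [108. 110. 110.]
50 41 [36. 37. 40.] [106.  90.  80.]
56 54 [34. 37. 39.] [105.  82.  65.]
62 58 [34. 37. 39.] [104.  81.  64.]
68 53 [34. 37. 39.] [105.  83.  65.]
74 59 [34. 37. 39.] [103.  80.  63.]
80 56 [34. 36. 39.] [103.  81.  64.]
86 58 [34. 37. 40.] [105.  82.  65.]
92 60 [34. 37. 40.] [105.  82.  65.]
98 55 [35. 37. 39.] [106.  83.  65.]
104 55 [35. 37. 40.] [106.  83.  65.]
110 56 [34. 37. 40.] [109.   86.   67.5]
116 53 [34. 37. 38.] [109.  85.  67.]
122 52 [34. 37. 39.] [110.  86.  68.]
128 48 [34. 36. 38.] [109.   85.5  68. ]
134 54 [35. 36. 39.] [99. 79. 63.]
140 55 [34. 36. 39.] [68. 56. 47.]
146 51 [35. 37. 39.] [68. 56. 47.]
152 90 [41. 55. 58.] [81.5 83.5 83. ]
((4.555397033691406, 91.0770492553711), (162.49244689941406, 120.42068481445312), 0.2310592085123062)
```

The booklet now lies flat to the fence (height 36–37 mm out to y 146) and is square to 0.2°. The shut tips are about 32 mm above the reported z. I descend 49 mm beside the wings.

Emit:
step_arm([
  [0, [0.001, 0, 0.02], 0],
  [0, [0.001, 0, 0.035], 0],
  [0, [0.001, 0, 0.045], 0],
  [0, [0.001, 0, 0.049], 0],
  [0, [0.001, 0, 0.049], 0],
])

```text
t: 10.92
tool_pos: [0.5462, -0.0199, 0.0409]
tcp_rot: [[-0.128, 0.992, -0.002], [0.992, 0.128, 0.0], [0.001, -0.002, -1.0]]
ft_force: [-0.1, -0.4, -0.6]
width: 0.0
gripper_force: 0.0
```

```bash
python3 - <<'E'
from h import *
from plant import sensors
s=sensors.observe(); print(np.round(s["tool_pos"],4),np.round(s["ft_force"],2))
p,d=viewer.snapshot("scene"); measure("scene",d,p)
J,z=dark(d); Jt=np.hypot(J[...,0]+28,J[...,1]+128)
for a in range(54,130,6):
    k=(Jt<45)&(z>=a)&(z<a+6)&(J[...,1]>-150)
    if k.sum()>3: print(a,k.sum(),np.round(np.percentile(J[k],[3,97],axis=0)).tolist())
cv2.imwrite("pics/c6.png",cv2.resize(p[205:335,195:375,::-1],None,fx=4,fy=4,interpolation=cv2.INTER_CUBIC))
E
```

```text
[ 0.5462 -0.0199  0.0409] [-0.1  -0.4  -0.57]
scene bed 5281 c [ 0.6 -0.6] s [193.7 338.8] a 0.1 z 11.8
scene fence 393 c [ -1.6 155.5] s [174.2  13.6] a 0.0 z 56.4
scene stop 289 c [ 0.3 38.6] s [135.7  13.3] a 0.0 z 54.5
scene block 151 c [   3.2 -145.1] s [39.5 42.4] a 89.8 z 45.8
scene glue 253 c [  54.9 -101. ] s [56.4 28.8] a 19.5 z 90.2
scene booklet 2093 c [ 7.  91.2] s [148.4  91.5] a 0.6 z 36.5
scene wing line jig deg 59.5 centre 1.3429505 -144.16048 screw [2.1  5.25] r 70.75869284567258
54 22 [[6.0, -149.0], [16.0, -123.0]]
60 43 [[-7.0, -149.0], [15.0, -124.0]]
66 54 [[-7.0, -149.0], [15.0, -122.0]]
72 26 [[-23.0, -138.0], [16.0, -119.0]]
78 34 [[-23.0, -138.0], [15.0, -119.0]]
84 21 [[-24.0, -139.0], [-2.0, -118.0]]
90 16 [[-23.0, -140.0], [-13.0, -122.0]]
96 12 [[-17.0, -134.0], [-13.0, -123.0]]
120 10 [[-24.0, -142.0], [-8.0, -132.0]]
126 8 [[-15.0, -142.0], [0.0, -119.0]]
```

View pics/c6.png

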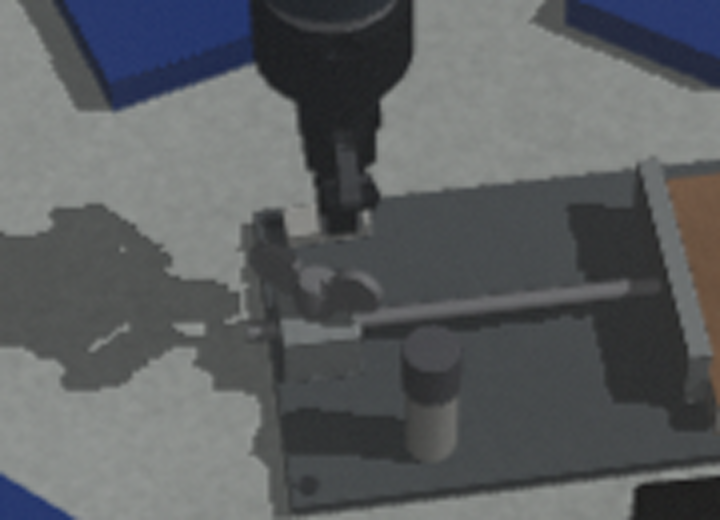

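The shut fingertip is beside the wings, clear of them, with the tip at z about 72 mm (crop (335,230)). The wings are at crop (275,265)–(360,290). I start the first clockwise stroke around the axis.

Emit:
step_arm([
  [0, [0.0028, 0.0044, 0], 0],
  [0, [0.0066, 0.0082, 0], 0],
  [0, [0.0097, 0.0126, 0], 0],
  [0, [0.012, 0.0175, 0], 0],
  [0, [0.0134, 0.0227, 0], 0],
  [0, [0.0139, 0.0281, 0], 0],
  [0, [0.0134, 0.0335, 0], 0],
  [0, [0.012, 0.0387, 0], 0],
  [0, [0.0097, 0.0436, 0], 0],
  [0, [0.0066, 0.048, 0], 0],
  [0, [0.0028, 0.0518, 0], 0],
  [0, [-0.0016, 0.0549, 0], 0],
  [0, [-0.0065, 0.0572, 0], 0],
  [0, [-0.0117, 0.0586, 0], 0],
  [0, [-0.0171, 0.0591, 0], 0],
  [0, [-0.0171, 0.0591, 0], 0],
])

```text
t: 12.3
tool_pos: [0.608, -0.0315, 0.0418]
tcp_rot: [[-0.126, 0.992, 0.001], [0.992, 0.126, -0.0], [-0.001, 0.001, -1.0]]
ft_force: [0.9, 0.9, -0.2]
width: 0.0
gripper_force: 0.4
```

```bash
python3 - <<'E'
from h import *
from plant import sensors
s=sensors.observe(); print(np.round(s["tool_pos"],4),np.round(s["ft_force"],2))
p,d=viewer.snapshot("scene"); measure("scene",d,p)
cv2.imwrite("pics/c7.png",cv2.resize(p[205:335,195:375,::-1],None,fx=4,fy=4,interpolation=cv2.INTER_CUBIC))
E
```

```text
[ 0.608  -0.0315  0.0418] [ 0.93  0.9  -0.21]
scene bed 5258 c [ 0.6 -0. ] s [195.1 340.1] a 0.1 z 11.8
scene fence 396 c [ -1.4 155.2] s [172.6  15. ] a 0.1 z 56.4
scene stop 307 c [-0.5 38.8] s [131.3  12.7] a 0.1 z 54.5
scene block 85 c [   1.7 -145.3] s [40.2 45.1] a 88.6 z 45.8
scene glue 1489 c [  58.  -103.6] s [40.8 50. ] a 89.8 z 449.5
scene booklet 2107 c [ 8.  91.5] s [ 89.  149.3] a 89.6 z 36.6
scene wing line jig deg 48.2 centre 32.20262 -157.6103 screw [2.3  5.44] r 29.467044390122282
```

View pics/c7.png

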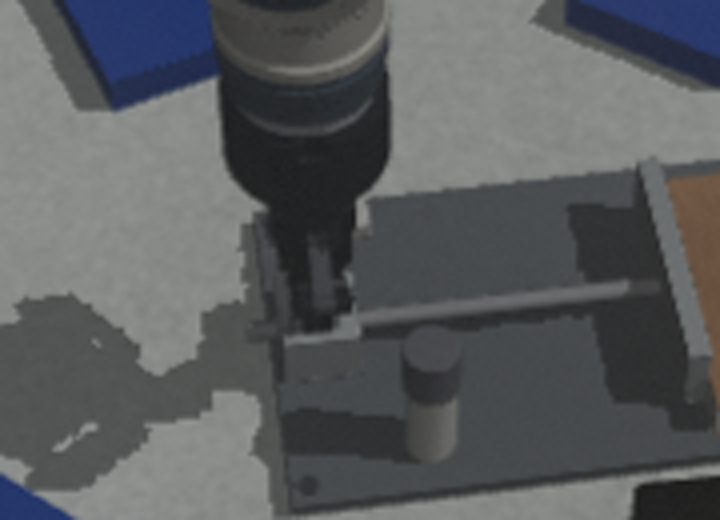

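Emit:
step_arm([
  [0, [-0.0054, -0.0005, 0], 0],
  [0, [-0.0106, -0.0019, 0], 0],
  [0, [-0.0155, -0.0042, 0], 0],
  [0, [-0.0199, -0.0073, 0], 0],
  [0, [-0.0237, -0.0111, 0], 0],
  [0, [-0.0268, -0.0155, 0], 0],
  [0, [-0.0291, -0.0204, 0], 0],
  [0, [-0.0305, -0.0256, 0], 0],
  [0, [-0.031, -0.031, 0], 0],
  [0, [-0.0305, -0.0364, 0], 0],
  [0, [-0.0298, -0.039, 0], 0],
  [0, [-0.0291, -0.0416, 0], 0],
  [0, [-0.0291, -0.0416, 0], 0],
])

```text
t: 13.43
tool_pos: [0.5692, -0.0643, 0.0416]
tcp_rot: [[-0.127, 0.992, -0.001], [0.992, 0.127, -0.0], [-0.0, -0.001, -1.0]]
ft_force: [0.9, 0.1, -0.5]
width: 0.0001
gripper_force: 0.4
```

```bash
python3 - <<'E'
from h import *
from plant import sensors
s=sensors.observe(); print(np.round(s["tool_pos"],4),np.round(s["ft_force"],2))
p,d=viewer.snapshot("scene"); measure("scene",d,p)
cv2.imwrite("pics/c8.png",cv2.resize(p[205:335,195:375,::-1],None,fx=4,fy=4,interpolation=cv2.INTER_CUBIC))
J,z=dark(d); k=(z>60)&(z<84)&(np.hypot(J[...,0],J[...,1]+145)<42)
print([tuple(np.round([*J[k][i],z[k][i]]).astype(int)) for i in range(0,k.sum(),4)])
E
```

```text
[ 0.5692 -0.0643  0.0416] [ 0.91  0.06 -0.51]
scene bed 5290 c [ 0.  -0.5] s [193.5 338.7] a 0.2 z 11.8
scene fence 393 c [ -0.4 155.2] s [171.2  14.5] a 0.3 z 56.5
scene stop 294 c [ 0.2 38.7] s [132.   12.7] a 0.2 z 54.3
scene block 152 c [   1.8 -146. ] s [43.9 39.3] a 2.9 z 45.6
scene glue 233 c [ 68.  -96.3] s [27.7 28.6] a 21.3 z 90.3
scene booklet 2117 c [ 8.9 92.2] s [ 89.4 149.9] a 89.7 z 36.6
scene wing line jig deg 48.1 centre 8.470957 -139.38702 screw [2.3  5.44] r 71.13016677665505
[(np.int64(-17), np.int64(-159), np.int64(81)), (np.int64(-13), np.int64(-158), np.int64(82)), (np.int64(-14), np.int64(-162), np.int64(78)), (np.int64(-14), np.int64(-164), np.int64(76)), (np.int64(-10), np.int64(-156), np.int64(80)), (np.int64(-13), np.int64(-162), np.int64(73)), (np.int64(-10), np.int64(-152), np.int64(75)), (np.int64(-7), np.int64(-168), np.int64(79)), (np.int64(-11), np.int64(-160), np.int64(72)), (np.int64(-6), np.int64(-153), np.int64(77)), (np.int64(-4), np.int64(-169), np.int64(79)), (np.int64(-12), np.int64(-160), np.int64(68)), (np.int64(-6), np.int64(-153), np.int6
[... 1370 characters left out ...]
nt64(71)), (np.int64(18), np.int64(-130), np.int64(75)), (np.int64(22), np.int64(-122), np.int64(79)), (np.int64(11), np.int64(-145), np.int64(65)), (np.int64(12), np.int64(-137), np.int64(64)), (np.int64(19), np.int64(-130), np.int64(72)), (np.int64(21), np.int64(-122), np.int64(74)), (np.int64(11), np.int64(-147), np.int64(62)), (np.int64(15), np.int64(-133), np.int64(65)), (np.int64(23), np.int64(-126), np.int64(74)), (np.int64(15), np.int64(-135), np.int64(62)), (np.int64(22), np.int64(-128), np.int64(69)), (np.int64(24), np.int64(-120), np.int64(71)), (np.int64(25), np.int64(-126), np.int64(70)), (np.int64(19), np.int64(-132), np.int64(61)), (np.int64(24), np.int64(-121), np.int64(65))]
```

Emit:
step_arm([
  [0, [0.0017, -0.004, 0], 0],
  [0, [0.004, -0.0076, 0], 0],
  [0, [0.0061, -0.0101, 0], 0],
  [0, [0.0061, -0.0101, 0], 0],
])

```text
t: 13.82
tool_pos: [0.5583, -0.0592, 0.0416]
tcp_rot: [[-0.127, 0.992, -0.001], [0.992, 0.127, 0.0], [0.0, -0.001, -1.0]]
ft_force: [0.8, -0.5, -1.1]
width: 0.0
gripper_force: 0.4
```

```bash
cat >> h.py <<'E'
def wing(d):
    J,z=dark(d); r=J-[0,-145]
    k=(z>71)&(z<86)&(np.hypot(r[...,0],r[...,1])<40)&(r[...,0]>2)&(np.hypot(r[...,0],r[...,1])>12)
    q=r[k]; print("n",len(q),"mean",q.mean(0)); a=np.degrees(np.arctan2(q[:,1],q[:,0])); print("wing B deg",np.round(np.percentile(a,[10,50,90]),1),"screw",np.round(np.radians(360-np.median(a)),2))
E
python3 - <<'E'
from h import *
p,d=viewer.snapshot("scene"); wing(d)
E
```

```text
n 49 mean [23.64419735  8.60525465]
wing B deg [13.9 18.6 26. ] screw 5.96
```

Emit:
step_arm([
  [0, [0.0023, -0.0023, 0], 0],
  [0, [0.0035, -0.0034, 0], 0],
  [0, [0.0035, -0.0034, 0], 0],
])

```text
t: 14.12
tool_pos: [0.5555, -0.0567, 0.0418]
tcp_rot: [[-0.127, 0.992, 0.001], [0.992, 0.127, -0.001], [-0.001, 0.001, -1.0]]
ft_force: [2.7, -1.9, -1.5]
width: -0.0
gripper_force: 1.6
```

Emit:
step_arm([
  [0, [0.002, -0.0006, 0], 0],
  [0, [0.003, -0.001, 0], 0],
  [0, [0.003, -0.001, 0], 0],
])

```text
t: 14.37
tool_pos: [0.5553, -0.0558, 0.042]
tcp_rot: [[-0.126, 0.992, 0.002], [0.992, 0.126, -0.004], [-0.005, 0.002, -1.0]]
ft_force: [6.3, -11.5, -3.5]
width: -0.0001
gripper_force: 6.4
```

```bash
python3 - <<'E'
from h import *
p,d=viewer.snapshot("scene"); wing(d)
E
```

```text
n 43 mean [24.2147722   6.75770017]
wing B deg [ 9.6 14.9 22.1] screw 6.02
```

The screw has stopped: 13 N with no further motion, and it measures about 6.0 rad. I back off, lift clear and check.

Emit:
step_arm([
  [0, [-0.005, 0, 0], 0],
  [0, [-0.012, 0, 0], 0],
  [0, [-0.018, 0, 0], 0],
  [0, [-0.02, 0, -0.02], 0],
  [0, [-0.02, 0, -0.05], 0],
  [0, [-0.02, 0, -0.08], 0],
  [0, [-0.04, 0, -0.11], 0],
  [0, [-0.07, -0.02, -0.13], 0],
  [0, [-0.1, -0.04, -0.13], 0],
  [0, [-0.13, -0.06, -0.13], 0],
  [0, [-0.16, -0.08, -0.13], 0],
  [0, [-0.19, -0.1, -0.13], 0],
  [0, [-0.22, -0.12, -0.13], 0],
  [0, [-0.22, -0.12, -0.13], 0],
  [0, [-0.22, -0.12, -0.13], 0],
])

```text
t: 15.67
tool_pos: [0.4615, -0.2887, 0.1714]
tcp_rot: [[-0.123, 0.992, -0.001], [0.992, 0.123, 0.001], [0.001, -0.0, -1.0]]
ft_force: [-0.2, 0.1, 0.6]
width: -0.0001
gripper_force: 0.0
```

```bash
python3 - <<'E'
from h import *
a=[]
for n in("scene","top"):
    p,d=viewer.snapshot(n); measure(n,d,p); stop(n,d)
    if n=="scene": wing(d)
    J=None
    y,x=(225,195) if n=="scene" else (165,190)
    a.append(cv2.resize(p[y:y+115,x:x+245,::-1],None,fx=2.5,fy=2.5,interpolation=cv2.INTER_CUBIC))
cv2.imwrite("pics/c9.png",np.vstack(a))
E
```

```text
scene bed 5371 c [0.2 0. ] s [194.2 339.9] a 0.1 z 11.8
scene fence 385 c [ -1.2 155.7] s [172.2  14.6] a 0.1 z 56.5
scene stop 293 c [-0.7 38.9] s [131.2  13.5] a 0.4 z 54.7
scene block 175 c [   0.6 -145. ] s [39.6 45.9] a 89.3 z 45.6
scene glue 230 c [ 67.7 -97. ] s [29.  28.1] a 10.6 z 90.1
scene booklet 2103 c [ 8.5 91.8] s [ 88.2 149. ] a 88.8 z 36.5
scene wing line jig deg 16.1 centre 4.0864816 -144.91652 screw [2.86 6.  ] r 71.47583875575309
stop plate y 36 67 [33. 39. 44.]
stop plate y -64 52 [33. 38. 44.]
n 45 mean [25.29224791  6.55179048]
wing B deg [ 8.4 14.3 21.3] screw 6.03
top bed 5786 c [0.1 0.2] s [190.7 338. ] a 0.0 z 11.8
top fence 420 c [-1.000e-01  1.569e+02] s [170.   12.8] a 0.3 z 56.3
top stop 310 c [-0.5 40.1] s [128.4  12.2] a 0.3 z 54.6
top block 166 c [   0.2 -143.8] s [44.4 39.5] a 1.6 z 46.0
top glue 171 c [ 67.5 -95.5] s [25.8 29.4] a 81.3 z 90.8
top booklet 2803 c [10.4 98.6] s [103.4 147.4] a 89.6 z 36.3
top wing line jig deg 17.0 centre -2.0005379 -144.08696 screw [2.84 5.99] r 68.64719518555242
stop plate y 36 58 [35. 41. 46.]
stop plate y -64 67 [34. 40. 45.]
```

View pics/c9.png

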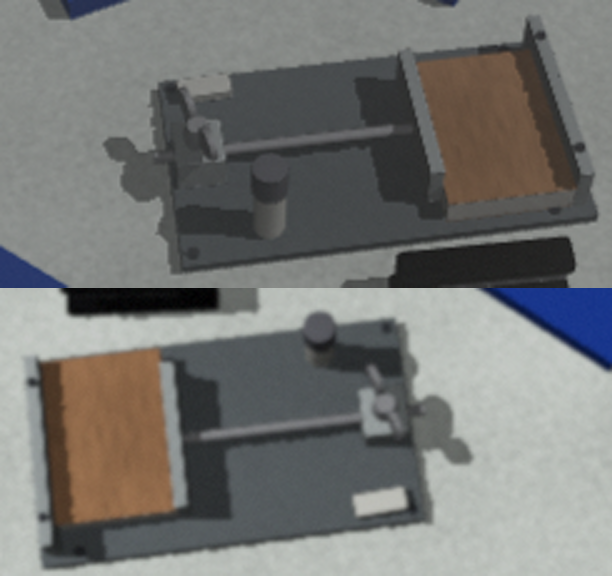

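In both views the booklet sits square between stop and fence (top crop (105,435)), the wings stand at 6.0 rad, and the glue stick and eraser are unmoved. I'm handing the job in.

```bash
python3 -c "
from plant import ticket
print(ticket.job_done())"
```

```text
the job is handed in; nothing more can be done
None
```

The job is handed in: the booklet is square against the fence with the stop snug behind it, the wing screw is tight at about 6.0 rad, and the glue stick and eraser are unmoved; my first push passed over the stop without touching anything because the fingertips sit about 35 mm above the reported height, so I corrected for that and repeated it.

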